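# Load the air springs into the leak-test nests

## Robot

A 6-joint arm with a two-finger parallel gripper is mounted at the origin on the work surface. World frame = base frame: x ahead of the robot, y to its left, z up, the work surface at z = 0. Lengths are in m, angles in rad, forces in N, time in s.
With the tool pointing down it reaches from about 0.4 to 0.825 m from the base axis. Payload 7 kg.
Tool frame: the origin (TCP) lies midway between the tips of the shut fingers; the grasp point (between the pads) lies 19 mm behind it; z points along the fingers, y is the line along which they close (so a half turn about z gives the same grasp; the last joint's range is limited). The gripper opens to 88 mm and grips with 3 to 60 N. Pads are 19 mm wide; open, the fingers measure 130 mm over their backs; the gripper's body (78 mm by 193 mm) begins 47 mm behind the grasp point.
Start: joints at [1.609, 0.359, 0.012, 0, -1.224, -0.288], TCP at [0.167, 0.654, 0.227] pointing down, gripper open.
Joint ranges: [-3.07, 3.07], [-1.43, 2.12], [-1.02, 1.25], [-3.03, 1.67], [-3.05, -0], [-3.03, 3.03]. Speed limits (rad/s): [2.39, 2.39, 3.01, 3.14, 3.14, 3.14].

## Interface

Orientations are given as [roll, pitch, yaw] about the fixed x, y, z axes, in that order (R = Rz(yaw) Ry(pitch) Rx(roll)).
In Python, from station import arm, grab_frame, camera_params, spot_in gives the robot as it stands.
- The arm moves only by the shell command python3 -m jog 'ROWS' [FORCE]. ROWS is JSON, a list that holds one entry, the list of rows, each a list of 7 numbers: the shift along the tool's x, y, z in mm, then the turn, a rotation vector about the tool's x, y, z in rad, then the finger opening in mm, from 0 to 87.6. In form: [[[x, y, z, wx, wy, wz, fingers], ...]]. A call has 1 to 20 rows; each row is the pose to reach, as a shift and turn from the pose commanded when the call began, along the tool's axes at that moment; what a row does not reach only later rows make up. A row lasts 1/8 s, in which the tool goes at most 62.5 mm and 10.7 degrees, less where a joint would pass 70% of its speed; a pose out of reach is approached as far as the arm can. A call with a gripper value outside its range is refused whole. The fingers move at their own pace and stop on an object; FORCE is the grip in N (left out, the last holds). Time passes only in rows, so rows that repeat a pose let the fingers close. It gives the time, the measured TCP pose, the force, the opening and the grip force at its end, in the units of the state.
- arm.get_state(): the state, without advancing time (a new reading comes with each control period).
- grab_frame(name): name is "scene" or "top" or "wrist"; returns (picture, depth): 420x560x3 uint8, blue, green, red; 420x560 float32, m along the optical axis (not along the pixel's ray), 0 where there is no reading.
- camera_params(name): a dict with "mtx" (3x3 intrinsics, pixels), "k1" (the pictures are not rectified: a ray, as slopes to the right and down, at radius r is drawn at 1 + k1 r^2 times it, then the intrinsics apply), "R" (3x3) and "t" (3): a world point X has camera coordinates R X + t. Camera axes: x right, y down, z forward; pixel columns grow to the right and rows downward; lengths in m; the calibration is good to about 2 mm. A picture is of the moment at which its call begins: read the wrist's pose just before it. camera_params takes no time and is no camera call; for the wrist camera it gives the pose at the moment of the call.
- arm.job_done(): hands the job in; it is judged then, once.
Trained networks look in the newest picture that a camera, given by its name, has taken for a name from the list of things; names that differ only in an ending like _2 or _b are one class to them, and where a whole thing is asked for, a point or a joint stands for the part that bears it (a point fixed in the world has none). Each returns a list of dicts, best first, with "confidence" (0 to 1); they miss things now and then, are a little off and sometimes report something else, mostly with a low value. They report only what shows in the picture. A call takes as long as a camera call. They do not tell look-alikes from the thing itself.
- spot_in(query, camera): "uv" ([column, row] in pixels, amid what is visible of it).
The state is a dict: "t": time; "q": joint angles; "qd": joint speeds; "joint_efforts": joint torques, N m; "eef_pos": TCP position; "ee_rot": TCP orientation; "force": force on the tool from outside, world axes, zero at the start; "moment": the same for the moment, N m; "width": finger opening in m; "gripper_force": force on a finger pad.
Only numpy, scipy, OpenCV 4.12 (cv2) and the standard library are available. Lean on these libraries where they do the work, as an engineer would, in place of code of your own. Each camera call takes 0.05 s, during which the arm holds its last target. There are 200 camera calls.

## Task

Load the leak-test bench: stand each of the four air springs with a brass nipple upright in the nest of its own size and colour (blue plate in the blue nest and so on), its foot fully down in the recess, and let go. Set them down, do not drop them or knock them over, and leave the rejected air spring with the red plug standing where it is.

Things in the scene. Friction and masses are not known exactly. Their poses are not given: they have to be found in the camera images.
- spring_blue: Loose upright air spring, the largest of four: black bellows 80 mm across, narrower foot 64 mm across and 30 mm tall, blue top plate (top 100 mm over the underside, bolt heads 3 mm more), bare aluminium neck 26 mm across on it (to 132 mm), brass nipple 12 mm across (to 140 mm). All round about z; grip the neck from above. 420 g +-30 %. Origin: centre of the underside, z up.
- spring_green: Loose upright air spring, the second largest of four: black bellows 72 mm across, narrower foot 56 mm across and 30 mm tall, green top plate (top 90 mm over the underside, bolt heads 3 mm more), bare aluminium neck 26 mm across on it (to 122 mm), brass nipple 12 mm across (to 130 mm). All round about z; grip the neck from above. 360 g +-30 %. Origin: centre of the underside, z up.
- spring_yellow: Loose upright air spring, the second smallest of four: black bellows 64 mm across, narrower foot 48 mm across and 30 mm tall, yellow top plate (top 80 mm over the underside, bolt heads 3 mm more), bare aluminium neck 26 mm across on it (to 112 mm), brass nipple 12 mm across (to 120 mm). All round about z; grip the neck from above. 300 g +-30 %. Origin: centre of the underside, z up.
- spring_violet: Loose upright air spring, the smallest of four: black bellows 56 mm across, narrower foot 40 mm across and 30 mm tall, violet top plate (top 70 mm over the underside, bolt heads 3 mm more), bare aluminium neck 26 mm across on it (to 102 mm), brass nipple 12 mm across (to 110 mm). All round about z; grip the neck from above. 240 g +-30 %. Origin: centre of the underside, z up.
- spring_reject: Loose air spring that failed its test: like the yellow-plated one (bellows 64 mm across, foot 48 mm, yellow top plate 54 mm across at 80 mm) but with a red plastic plug 30 mm across and 14 mm tall on its neck (top at 122 mm) instead of the brass nipple. Stays where it stands. Origin: centre of the underside; z up.
- nest_blue: Fixed nest for the blue-plated spring: blue flange 108 mm across, 5 mm thick; on it a bare aluminium collar, rim 18 mm above the table. Its recess tapers from 80 mm across at the mouth to 69 mm at the flat floor (black seal), 6 mm above the table; the 64 mm foot stands on that floor. Origin: centre of the underside, on the table, z up.
- nest_green: Fixed nest for the green-plated spring: green flange 100 mm across, 5 mm thick; on it a bare aluminium collar, rim 18 mm above the table. Its recess tapers from 72 mm across at the mouth to 61 mm at the flat floor (black seal), 6 mm above the table; the 56 mm foot stands on that floor. Origin: centre of the underside, on the table, z up.
- nest_yellow: Fixed nest for the yellow-plated spring: yellow flange 92 mm across, 5 mm thick; on it a bare aluminium collar, rim 18 mm above the table. Its recess tapers from 64 mm across at the mouth to 53 mm at the flat floor (black seal), 6 mm above the table; the 48 mm foot stands on that floor. Origin: centre of the underside, on the table, z up.
- nest_violet: Fixed nest for the violet-plated spring: violet flange 84 mm across, 5 mm thick; on it a bare aluminium collar, rim 18 mm above the table. Its recess tapers from 56 mm across at the mouth to 45 mm at the flat floor (black seal), 6 mm above the table; the 40 mm foot stands on that floor. Origin: centre of the underside, on the table, z up.
Mind the look-alikes: they are no part of the job. Leave any orange look-alike of the nest_blue alone.

How it is judged:
At the end, for the whole second after the job is handed in: Each of the four air springs stands in the nest of its own colour: its axis within 9 mm of the nest's centre, its underside on the recess floor (less than 10 mm above the table), upright within 0.12 rad, at rest and released; the rejected air spring is within 30 mm of where it stood (horizontal distance between spring_blue and nest_blue below 0.009 m and z of spring_blue in the frame of nest_blue below 0.01 m and angle between each of spring_blue, spring_green, spring_yellow, spring_violet's own z axis and vertical below 0.12 rad and linear speed of each of spring_blue, spring_green, spring_yellow, spring_violet below 0.02 m/s and angular speed of each of spring_blue, spring_green, spring_yellow, spring_violet below 0.2 rad/s and horizontal distance between spring_green and nest_green below 0.009 m and z of spring_green in the frame of nest_green below 0.01 m and horizontal distance between spring_yellow and nest_yellow below 0.009 m and z of spring_yellow in the frame of nest_yellow below 0.01 m and horizontal distance between spring_violet and nest_violet below 0.009 m and z of spring_violet in the frame of nest_violet below 0.01 m and distance of spring_reject from where it was at the start of the episode below 0.03 m); the robot touches nothing.
It fails at once if the air spring with the blue plate is dropped (falls free by more than about 25 mm) or knocked over ((linear speed of spring_blue above 0.7 m/s and contact force between spring_blue and the fingers below 0.05 N) or angle between spring_blue's own z axis and vertical above 1 rad).
It fails at once if the air spring with the green plate is dropped (falls free by more than about 25 mm) or knocked over ((linear speed of spring_green above 0.7 m/s and contact force between spring_green and the fingers below 0.05 N) or angle between spring_green's own z axis and vertical above 1 rad).
It fails at once if the air spring with the yellow plate is dropped (falls free by more than about 25 mm) or knocked over ((linear speed of spring_yellow above 0.7 m/s and contact force between spring_yellow and the fingers below 0.05 N) or angle between spring_yellow's own z axis and vertical above 1 rad).
It fails at once if the air spring with the violet plate is dropped (falls free by more than about 25 mm) or knocked over ((linear speed of spring_violet above 0.7 m/s and contact force between spring_violet and the fingers below 0.05 N) or angle between spring_violet's own z axis and vertical above 1 rad).
It fails at once if the rejected air spring (red plug) is moved by more than 30 mm or knocked over (distance of spring_reject from where it was at the start of the episode above 0.03 m or angle between spring_reject's own z axis and vertical above 0.5 rad).
It also fails if it takes over 96 s, if anything falls off the work surface, if the arm or the gripper's body presses on something with over 40 N, if the wrist force passes 120 N, or if a joint passes its speed limit or range.

## Working session

There is one attempt and no reset: what is moved stays moved. The work goes in short steps, Python scripts to look and compute and a shell command to move; the robot and the scene stay as the last step left them, time stands still between calls to the robot, and variables do not carry over. Pictures are saved under pics/ and viewed, at most 14 in all, crops included, and the job is handed in when it is done.

```bash
ls; mkdir -p pics
cat > h.py <<'E'
import numpy as np, cv2
from station import arm, grab_frame, camera_params, spot_in
def ray(cp,uv):
    K=np.array(cp["mtx"]);k=cp["k1"]
    d=np.array([(uv[0]-K[0,2])/K[0,0],(uv[1]-K[1,2])/K[1,1]]);s=d.copy()
    for _ in range(20): s=d/(1+k*(s@s))
    return np.array([s[0],s[1],1.])
def at_z(cp,uv,z):
    R=np.array(cp["R"]);t=np.array(cp["t"]);c=-R.T@t;d=R.T@ray(cp,uv)
    return c+d*(z-c[2])/d[2]
E
python3 - <<'E'
from h import *
for n in("top","scene"):
    im,d=grab_frame(n);cv2.imwrite(f"pics/{n}0.png",im);np.save(f"{n}d.npy",d)
    cp=camera_params(n);print(n,-np.array(cp["R"]).T@cp["t"],cp["mtx"][0])
    for c in("blue","green","yellow","violet"):
        for k in("spring_","nest_"):
            print(k+c,[(np.round(r["uv"]).tolist(),round(r["confidence"],2)) for r in spot_in(k+c,n)])
    print("rej",[(np.round(r["uv"]).tolist(),round(r["confidence"],2)) for r in spot_in("spring_reject",n)])
s=arm.get_state();print(s)
E
```

```text
pics
top [ 0.28667952 -0.0076078   1.33250682] [526.57817765   0.         277.07771828]
spring_blue [([285.0, 246.0], 0.73)]
nest_blue [([363.0, 303.0], 0.91), ([244.0, 190.0], 0.58)]
spring_green [([154.0, 257.0], 0.59)]
nest_green [([167.0, 190.0], 0.78)]
spring_yellow [([397.0, 248.0], 0.85)]
nest_yellow [([317.0, 194.0], 0.91), ([347.0, 252.0], 0.25)]
spring_violet [([347.0, 252.0], 0.92)]
nest_violet [([381.0, 188.0], 0.82)]
rej [([229.0, 241.0], 0.7)]
scene [1.33353079 0.26987154 0.58456139] [497.53856066   0.         271.17748546]
spring_blue [([287.0, 175.0], 0.8)]
nest_blue [([240.0, 152.0], 0.83), ([313.0, 246.0], 0.65), ([259.0, 310.0], 0.62)]
spring_green [([225.0, 161.0], 0.61)]
nest_green [([415.0, 272.0], 0.6)]
spring_yellow [([175.0, 156.0], 0.82)]
nest_yellow [([224.0, 223.0], 0.66)]
spring_violet [([228.0, 159.0], 0.68)]
nest_violet [([144.0, 208.0], 0.74)]
rej [([356.0, 194.0], 0.73)]
{'t': 1.0, 'q': array([ 1.60911738e+00,  3.58630097e-01,  1.19178729e-02, -1.64878209e-05,
       -1.22409567e+00, -2.88079801e-01]), 'qd': array([ 0.00149392,  0.00072723,  0.00233509, -0.00014251,  0.00102853,
        0.00024462]), 'joint_efforts': array([ 8.25155366e-04, -5.82389438e+01,  2.93300611e+01,  7.00239524e+00,
        1.23881333e-02, -1.75623347e-05]), 'eef_pos': array([0.16685937, 0.65403754, 0.22654658]), 'ee_rot': array([ 3.14157716e+00,  1.15808572e-05, -2.49764350e-01]), 'force': array([ 0.20920476, -0.86637579, -0.17791532]), 'moment': array([ 0.0461694 , -0.02815949, -0.01557667]), 'gripper_force': 0.0, 'width': 0.08755749092453248}
```

View pics/top0.png

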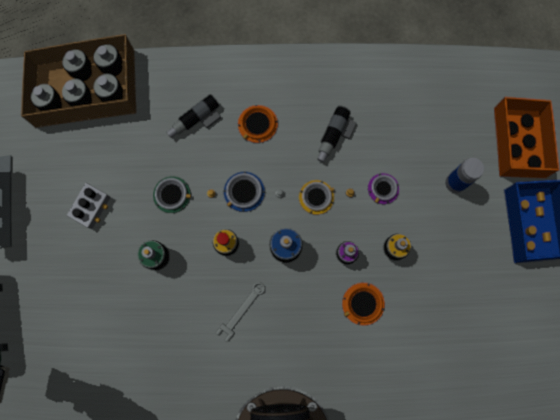

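View pics/scene0.png

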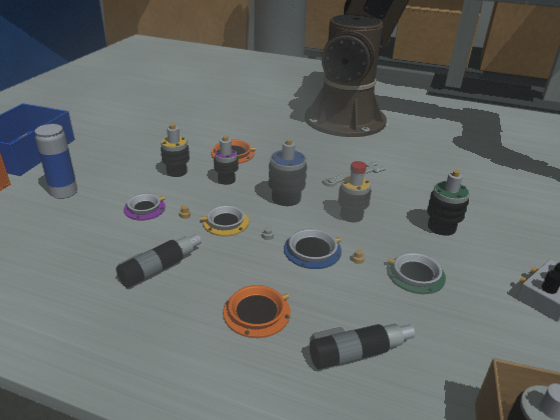

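Top view: green spring (152,254), reject with red plug (225,242), blue (286,245), violet (347,252) and yellow with brass nipple (398,247). Nests are green (171,195), blue (243,191), yellow (317,197) and violet (383,188). The orange rings at (258,124) and (363,303) are look-alikes of the blue nest. The blue-flanged one at (243,191) is the real nest, and the yellow-plated spring at (398,247) without red is the one to move. Next I measure and confirm in an enlarged crop.

Run:
```python
from h import *
im=cv2.imread("pics/top0.png");d=np.load("topd.npy");cp=camera_params("top")
cv2.imwrite("pics/crop1.png",cv2.resize(im[165:285,130:430],None,fx=2.66,fy=2.66,interpolation=cv2.INTER_CUBIC))
R=np.array(cp["R"]);t=np.array(cp["t"])
def cloud(u0,v0,w):
    P=[];U=[]
    for v in range(v0-w,v0+w+1):
        for u in range(u0-w,u0+w+1):
            if d[v,u]>0: P.append(R.T@(ray(cp,(u,v))*d[v,u]-t));U.append(im[v,u])
    return np.array(P),np.array(U)
def circ(P,z=None):
    (c,r)=cv2.minEnclosingCircle((P[:,:2]*1000).astype(np.float32));return np.round(c,1),round(r,1),len(P)
for n,u,v,h in(("green",152,254,90),("rej",225,242,80),("blue",286,245,100),("violet",347,252,70),("yellow",398,247,80)):
    P,U=cloud(u,v,26);z=P[:,2]*1000
    a=P[(abs(z-h)<7)];b=P[z>h+22]
    print("S",n,"plate",circ(a),"neck",circ(b),np.round(b[:,:2].mean(0)*1000,1),"zmax",z.max().round(1), "ztab",np.percentile(z,5).round(1))
hsv=cv2.cvtColor(im,cv2.COLOR_BGR2HSV)
for n,u,v,rf in(("green",171,195,50),("blue",243,191,54),("yellow",317,197,46),("violet",383,188,42)):
    # rim by depth, dark seal by brightness
    P,U=cloud(u,v,24);z=P[:,2]*1000
    rim=P[(z>13)&(z<24)]
    g=im.max(2);sub=np.zeros_like(g);sub[v-28:v+29,u-28:u+29]=1
    m=((hsv[...,1]>90)&(hsv[...,2]>40)&(sub>0)).astype(np.uint8)
    vv,uu=np.nonzero(m);Q=np.array([at_z(cp,(a,b),.005) for a,b in zip(uu,vv)])
    m2=((g<45)&(sub>0)).astype(np.uint8);k,l,st,ce=cv2.connectedComponentsWithStats(m2);i=l[v,u]
    print("N",n,"rim",circ(rim),"flange",circ(Q),"seal",np.round(at_z(cp,ce[i],.006)[:2]*1000,1),st[i][2:])
```

```text
S green plate (array([444.1, 311.7]), 34.1, 455) neck (array([444.1, 311.2]), 13.2, 104) [443.9 310.3] zmax 134.7 ztab -3.7
S rej plate (array([476.6, 132. ]), 29.3, 298) neck (array([476.1, 131.8]), 14.9, 135) [475.8 131.6] zmax 128.6 ztab -3.7
S blue plate (array([466.1, -15.6]), 37.2, 639) neck (array([465.9, -15.8]), 12.8, 100) [465.2 -15.9] zmax 145.4 ztab -3.6
S violet plate (array([ 448.1, -165.9]), 25.3, 221) neck (array([ 447.6, -165.9]), 13.2, 99) [ 446.9 -164.9] zmax 114.6 ztab -3.9
S yellow plate (array([ 459.1, -288.8]), 29.7, 316) neck (array([ 458.6, -289. ]), 13.7, 104) [ 458.4 -287.9] zmax 124.5 ztab -4.0
N green rim (array([610.7, 276.6]), 46.9, 258) flange (array([608.8, 280.3]), 48.7, 100) seal [612.1 283.3] [ 21  21 336]
N blue rim (array([613.5,  94.8]), 50.7, 313) flange (array([616. ,  91.8]), 54.0, 268) seal [616.9  92.1] [ 24  23 455]
N yellow rim (array([ 601.9, -102.1]), 41.9, 239) flange (array([600.2, -98. ]), 48.1, 313) seal [599.5 -95.6] [ 19  18 261]
N violet rim (array([ 617.3, -267.3]), 37.8, 179) flange (array([ 619.3, -272.3]), 41.7, 209) seal [ 620.4 -271.8] [ 16  15 178]
```

View pics/crop1.png

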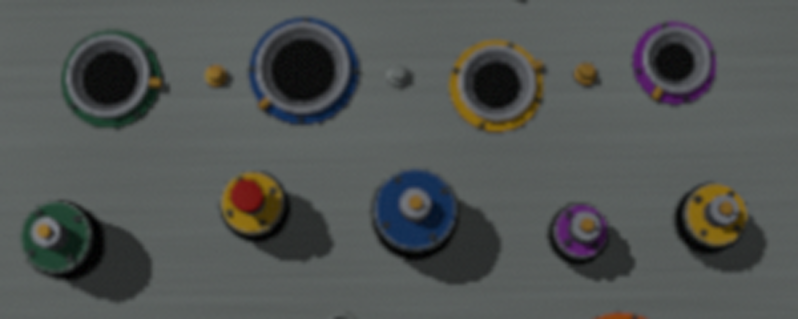

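The crop confirms it: the red plug is on the spring at crop (247,195), which stays. The yellow spring with the brass nipple is at (725,210), and the blue-flanged nest is at (303,70). Moving to hover over the green spring and squaring the yaw.

```bash
python3 -m jog '[[[59,44,0,0,0,-0.05,60],[118,88,0,0,0,-0.1,60],[177,132,0,0,0,-0.15,60],[236,176,0,0,0,-0.2,60],[295,220,0,0,0,-0.25,60],[353,264,0,0,0,-0.25,60],[353,264,0,0,0,-0.25,60],[353,264,0,0,0,-0.25,60],[353,264,0,0,0,-0.25,60],[353,264,0,0,0,-0.25,60]]]' 25
python3 - <<'E'
from h import *
print(arm.get_state()["eef_pos"],arm.get_state()["ee_rot"])
cp=camera_params("wrist");im,d=grab_frame("wrist");cv2.imwrite("pics/w1.png",im);np.save("w1d.npy",d)
print(-np.array(cp["R"]).T@cp["t"],cp["R"])
E
```

```text
t: 2.25
eef_pos: [0.4432, 0.3118, 0.2266]
ee_rot: [-3.141, -0.0, 0.001]
force: [0.1, -0.0, 0.1]
width: 0.0596
gripper_force: 0.0
[0.44316068 0.31183519 0.22658711] [-3.14142003e+00 -1.43370958e-05  1.35939902e-03]
[0.52142069 0.3124902  0.38518542] [[ 2.17954707e-03 -9.99997603e-01  2.07115561e-04]
 [-9.57476423e-01 -2.02711604e-03  2.88504404e-01]
 [-2.88503293e-01 -8.27117196e-04 -9.57478546e-01]]
```

View pics/w1.png

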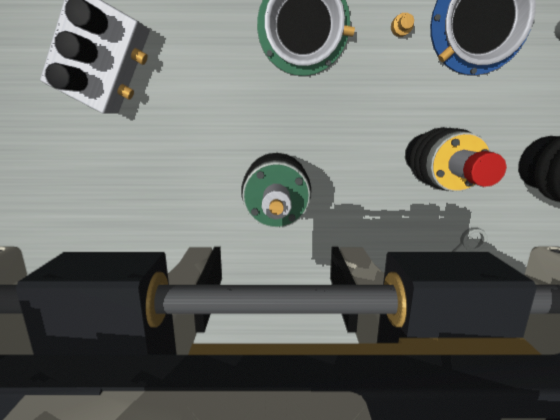

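The wrist view shows the green nipple at (277,208), the plate at (277,193), and the green nest at (303,25), with the reject's red plug at (485,168). I'll compute the nipple and nest positions.

Run:
```python
from h import *
cp=camera_params("wrist")
print(at_z(cp,(277,208),.13),at_z(cp,(277,193),.09),at_z(cp,(303,22),.006), at_z(cp,(484,20),.006))
```

```text
[0.44542287 0.31124867 0.13      ] [0.44857052 0.31108452 0.09      ] [0.61520452 0.28367813 0.006     ] [0.61775047 0.09116304 0.006     ]
```

```bash
python3 -m jog '[[[2,1,30,0,0,0,60],[2,1,65,0,0,0,60],[2,1,95,0,0,0,60],[2,1,115,0,0,0,60],[2,1,126,0,0,0,60],[2,1,130,0,0,0,60],[2,1,130,0,0,0,60],[2,1,130,0,0,0,15],[2,1,130,0,0,0,15],[2,1,130,0,0,0,15],[2,1,130,0,0,0,15],[2,1,130,0,0,0,15],[2,1,130,0,0,0,15],[2,1,130,0,0,0,15]]]' 30
```

```text
t: 4.05
eef_pos: [0.4458, 0.3102, 0.0967]
ee_rot: [-3.141, -0.0, 0.0]
force: [-0.6, 1.1, 0.8]
width: 0.0254
gripper_force: 30.0
```

```bash
python3 -m jog '[[[0,0,-8,0,0,0,15],[0,0,-25,0,0,0,15],[8,3,-45,0,0,0,15],[25,9,-45,0,0,0,15],[45,16,-45,0,0,0,15],[60,23,-45,0,0,0,15],[70,27,-45,0,0,0,15],[70,27,-45,0,0,0,15],[70,27,-45,0,0,0,15],[70,27,-45,0,0,0,15]]]'
cat >> h.py <<'E'
def look(name):
    s=arm.get_state();cp=camera_params("wrist");im,d=grab_frame("wrist");cv2.imwrite(f"pics/{name}.png",im)
    np.savez(name+".npz",im=im,d=d,R=cp["R"],t=cp["t"]);print(s["eef_pos"].round(4),s["ee_rot"].round(3))
    return im,d,cp
def nest(im,cp,xy,w=45):
    """project the nest guess, find the dark seal there, return its centre in the world"""
    R=np.array(cp["R"]);t=np.array(cp["t"]);c=R@np.array([*xy,.006])+t;s=c[:2]/c[2]
    uv=s*(1+cp["k1"]*(s@s));K=np.array(cp["mtx"]);u,v=(K[0,0]*uv[0]+K[0,2],K[1,1]*uv[1]+K[1,2])
    m=(im.max(2)<60).astype(np.uint8);k,l,st,ce=cv2.connectedComponentsWithStats(m)
    i=l[int(v),int(u)];cs,_=cv2.findContours((l==i).astype(np.uint8),cv2.RETR_EXTERNAL,cv2.CHAIN_APPROX_NONE)
    Q=np.array([at_z(cp,p[0],.006)[:2]*1000 for p in max(cs,key=cv2.contourArea)],np.float32)
    print("guess px",round(u),round(v),"bbox",st[i],"seal circle",cv2.minEnclosingCircle(Q),"ellipse",cv2.fitEllipse(Q))
E
python3 - <<'E'
from h import *
im,d,cp=look("w2");nest(im,cp,(.613,.283))
E
```

```text
t: 5.3
eef_pos: [0.5152, 0.2832, 0.1416]
ee_rot: [-3.141, 0.0, 0.001]
force: [0.1, 0.2, -4.6]
width: 0.0254
gripper_force: 30.0
[0.5152 0.2832 0.1416] [-3.141e+00  0.000e+00  1.000e-03]
guess px 277 91 bbox [ 245   56   64   68 3440] seal circle ((613.0066528320312, 283.1605529785156), 28.125141143798828) ellipse ((613.043701171875, 283.0998840332031), (55.242801666259766, 55.32277297973633), 167.38475036621094)
```

View pics/w2.png

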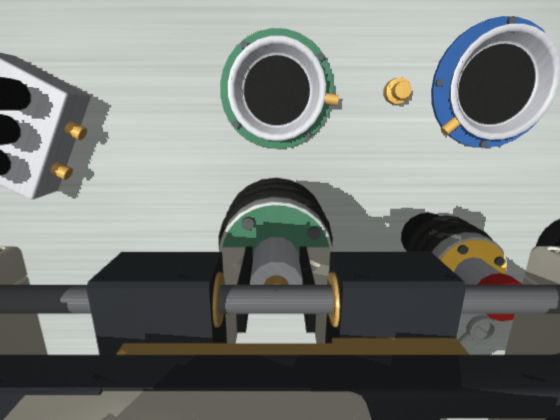

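The green nest is clear, with its seal centred at (276,90), which gives (613.0, 283.1) mm. The spring hangs upright. Placing it now.

```bash
python3 -m jog '[[[20,0,0,0,0,0,15],[50,0,0,0,0,0,15],[80,0,0,0,0,0,15],[94,0,0,0,0,0,15],[98,0,0,0,0,0,15],[98,0,0,0,0,0,15],[98,0,10,0,0,0,15],[98,0,20,0,0,0,15],[98,0,28,0,0,0,15],[98,0,34,0,0,0,15],[98,0,37,0,0,0,15],[98,0,39,0,0,0,15],[98,0,39,0,0,0,15],[98,0,39,0,0,0,15]]]'
```

```text
t: 7.1
eef_pos: [0.6138, 0.2831, 0.1028]
ee_rot: [-3.141, -0.0, 0.0]
force: [-0.8, 0.1, -3.7]
width: 0.025
gripper_force: 30.0
```

```bash
python3 -m jog '[[[0,0,1,0,0,0,15],[0,0,1,0,0,0,15],[0,0,1,0,0,0,60],[0,0,1,0,0,0,60],[0,0,1,0,0,0,60],[0,0,1,0,0,0,60],[0,0,-15,0,0,0,60],[0,0,-45,0,0,0,60],[0,0,-90,0,0,0,60],[-10,20,-124,0,0,0,60],[-38,75,-124,0,0,0,60],[-66,132,-124,0,0,0,60],[-94,188,-124,0,0,0,60],[-120,243,-124,0,0,0,60],[-140,283,-124,0,0,0,60],[-148,299,-124,0,0,0,60],[-148,299,-124,0,0,0,60],[-148,299,-124,0,0,0,60]]]'
python3 - <<'E'
from h import *
im,d,cp=look("w3")
R=np.array(cp["R"]);t=np.array(cp["t"])
for n,h in(("blue",140),):
    P=[R.T@(ray(cp,(u,v))*d[v,u]-t) for v in range(130,260) for u in range(200,360) if d[v,u]>0]
    P=np.array(P)*1000;z=P[:,2]
    for lo,hi in((h-5,h+6),(h-13,h-3),(h-44,h-35)):
        a=P[(z>lo)&(z<hi)];print(lo,cv2.minEnclosingCircle(a[:,:2].astype(np.float32)),len(a))
# earlier check of green nest from top
im,d=grab_frame("top");cv2.imwrite("pics/top1.png",im);cp=camera_params("top");R=np.array(cp["R"]);t=np.array(cp["t"])
P=np.array([R.T@(ray(cp,(u,v))*d[v,u]-t) for v in range(165,225) for u in range(140,200) if d[v,u]>0])*1000
for lo,hi in((116,126),(90,102)):
    a=P[(P[:,2]>lo)&(P[:,2]<hi)];print("green",cv2.minEnclosingCircle(a[:,:2].astype(np.float32)),len(a),P[:,2].max())
E
```

```text
t: 9.35
eef_pos: [0.4665, -0.0154, 0.227]
ee_rot: [-3.141, -0.001, 0.001]
force: [0.0, 0.3, -0.9]
width: 0.0598
gripper_force: 0.0
[ 0.4665 -0.0154  0.227 ] [-3.141e+00 -1.000e-03  1.000e-03]
135 ((466.19537353515625, -14.10912799835205), 6.152707576751709) 187
127 ((466.131591796875, -14.236075401306152), 13.084503173828125) 546
96 ((466.1282653808594, -14.275370597839355), 36.90127182006836) 3735
green ((612.822021484375, 282.94171142578125), 13.99724292755127) 30 658.9493248001822
green ((612.6331787109375, 284.0289611816406), 32.838531494140625) 378 658.9493248001822
```

Green stands upright in its nest. Blue is at (466.1, −14.2).

```bash
python3 -m jog '[[[0,-1,30,0,0,0,60],[0,-1,65,0,0,0,60],[0,-1,95,0,0,0,60],[0,-1,110,0,0,0,60],[0,-1,118,0,0,0,60],[0,-1,121,0,0,0,60],[0,-1,121,0,0,0,60],[0,-1,121,0,0,0,15],[0,-1,121,0,0,0,15],[0,-1,121,0,0,0,15],[0,-1,121,0,0,0,15],[0,-1,121,0,0,0,15],[0,-1,121,0,0,0,15],[0,-1,121,0,0,0,15]]]' 30
```

```text
t: 11.2
eef_pos: [0.4658, -0.015, 0.1057]
ee_rot: [-3.142, -0.0, 0.0]
force: [-0.3, 2.7, 2.1]
width: 0.0252
gripper_force: 30.0
```

```bash
python3 -m jog '[[[0,0,-8,0,0,0,15],[0,0,-25,0,0,0,15],[5,-8,-45,0,0,0,15],[15,-30,-45,0,0,0,15],[28,-55,-45,0,0,0,15],[40,-80,-45,0,0,0,15],[49,-98,-45,0,0,0,15],[52,-106,-45,0,0,0,15],[52,-106,-45,0,0,0,15],[52,-106,-45,0,0,0,15]]]'
cat >> h.py <<'E'
def spring(im,d,cp,h,box=(130,260,200,360)):
    R=np.array(cp["R"]);t=np.array(cp["t"]);a,b,c,e=box
    P=np.array([R.T@(ray(cp,(u,v))*d[v,u]-t) for v in range(a,b) for u in range(c,e) if d[v,u]>0])*1000;z=P[:,2]
    for lo,hi in((h-13,h-3),(h-44,h-35)):
        q=P[(z>lo)&(z<hi)];print(lo,cv2.minEnclosingCircle(q[:,:2].astype(np.float32)),len(q))
E
python3 - <<'E'
from h import *
im,d,cp=look("w4");nest(im,cp,(.6165,.092))
E
```

```text
t: 12.45
eef_pos: [0.5175, 0.0904, 0.1508]
ee_rot: [3.141, -0.0, -0.0]
force: [1.7, -3.5, 0.7]
width: 0.0253
gripper_force: 30.0
[0.5175 0.0904 0.1508] [ 3.141 -0.    -0.   ]
guess px 274 90 bbox [ 239   49   71   76 4233] seal circle ((617.9716186523438, 92.179443359375), 32.01934051513672) ellipse ((618.0636596679688, 92.23368835449219), (63.062522888183594, 63.14684295654297), 142.7735137939453)
```

View pics/w4.png

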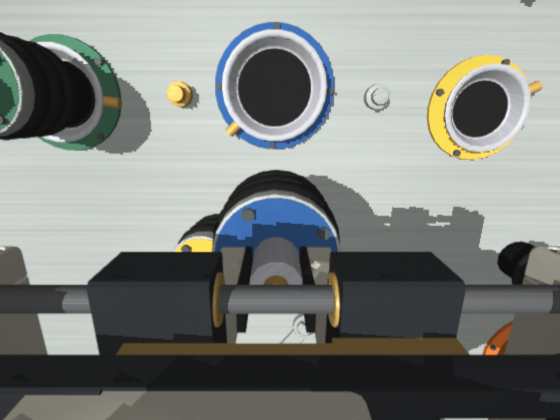

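My stop point was too close to the reject, whose yellow plate shows behind blue at (195,242), and the forces suggest light contact. I'll back away diagonally and check the reject.

```bash
python3 -m jog '[[[2,2,0,0,0,0,15],[7,7,0,0,0,0,15],[20,15,0,0,0,0,15],[40,15,0,0,0,0,15],[60,12,0,0,0,0,15],[80,6,0,0,0,0,15],[94,1,0,0,0,0,15],[100,-2,0,0,0,0,15],[100,-2,0,0,0,0,15],[100,-2,0,0,0,0,15]]]'
python3 - <<'E'
from h import *
cp=camera_params("top");im,d=grab_frame("top");cv2.imwrite("pics/top2.png",im[165:285,130:430])
print(spot_in("spring_reject","top"));spring(im,d,cp,120,(215,268,200,252))
im,d=grab_frame("scene");cv2.imwrite("pics/scene2.png",im[100:300,180:480].repeat(2,0).repeat(2,1))
E
```

```text
t: 13.75
eef_pos: [0.6171, 0.0928, 0.1505]
ee_rot: [3.142, 0.0, 0.0]
force: [-0.0, 0.4, -3.8]
width: 0.0255
gripper_force: 30.0
[{'uv': [225.6, 241.6], 'confidence': 0.93}]
107 ((477.03363037109375, 132.9685821533203), 11.423645973205566) 4
76 ((480.3893127441406, 133.67893981933594), 29.27305793762207) 285
```

View pics/scene2.png

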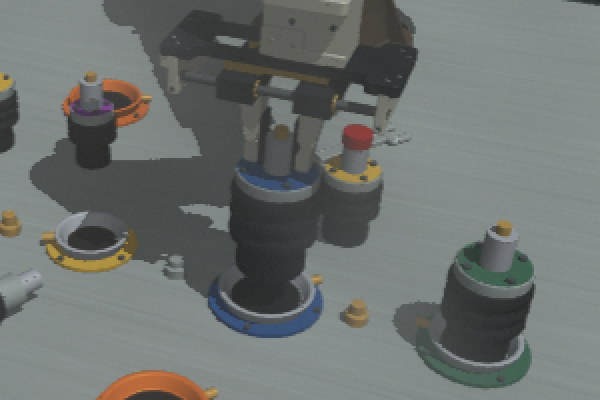

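The scene view shows the reject still upright at its place (crop 350,190), moved about 1 mm. Blue hangs over its nest, and green sits fully in its own. A quick tilt check of blue in the grip before lowering.

Run:
```python
from h import *
im,d,cp=look("w5");R=np.array(cp["R"]);t=np.array(cp["t"])
m=[(u,v) for v in range(150,262) for u in range(210,345) if d[v,u]>0 and im[v,u,0]>1.8*im[v,u,2] and im[v,u,0]>60]
P=np.array([R.T@(ray(cp,p)*d[p[1],p[0]]-t) for p in m])*1000
P=P[abs(P[:,2]-np.median(P[:,2]))<8]
A=np.c_[P[:,:2],np.ones(len(P))];c,*_=np.linalg.lstsq(A,P[:,2],rcond=None)
print(len(P),"slopes",c[:2],"z at tcp",c@[617.1,92.8,1],P.mean(0))
```

```text
[0.6173 0.0929 0.1508] [-3.141 -0.     0.   ]
3946 slopes [-0.00047409  0.00167434] z at tcp 146.13908715556025 [636.84094181  93.8710105  146.13152134]
```

Upright. Lowering.

```bash
python3 -m jog '[[[1,1,10,0,0,0,15],[1,1,20,0,0,0,15],[1,1,28,0,0,0,15],[1,1,34,0,0,0,15],[1,1,37,0,0,0,15],[1,1,39,0,0,0,15],[1,1,39,0,0,0,15],[1,1,39,0,0,0,15]]]'
```

```text
t: 14.95
eef_pos: [0.6188, 0.092, 0.1118]
ee_rot: [-3.141, -0.0, 0.0]
force: [0.2, -0.7, -3.3]
width: 0.0253
gripper_force: 30.0
```

```bash
python3 -m jog '[[[0,0,1,0,0,0,15],[0,0,1,0,0,0,15],[0,0,1,0,0,0,60],[0,0,1,0,0,0,60],[0,0,1,0,0,0,60],[0,0,1,0,0,0,60],[0,0,-15,0,0,0,60],[0,0,-45,0,0,0,60],[0,0,-90,0,0,0,60],[-12,18,-115,0,0,0,60],[-45,68,-115,0,0,0,60],[-78,118,-115,0,0,0,60],[-111,168,-115,0,0,0,60],[-140,212,-115,0,0,0,60],[-163,246,-115,0,0,0,60],[-171,257,-115,0,0,0,60],[-171,257,-115,0,0,0,60],[-171,257,-115,0,0,0,60]]]'
python3 - <<'E'
from h import *
im,d,cp=look("w6");spring(im,d,cp,110)
im,d=grab_frame("top");print("blue placed");spring(im,d,camera_params("top"),146,(160,225,212,275))
E
```

```text
t: 17.2
eef_pos: [0.4484, -0.1646, 0.227]
ee_rot: [3.142, -0.001, 0.001]
force: [-0.1, 0.2, 0.3]
width: 0.0597
gripper_force: 0.0
[ 0.4484 -0.1646  0.227 ] [ 3.142e+00 -1.000e-03  1.000e-03]
97 ((448.245849609375, -165.93568420410156), 12.903552055358887) 445
66 ((448.1862487792969, -166.0909881591797), 24.968259811401367) 1059
blue placed
133 ((619.8352661132812, 90.82479095458984), 13.0267972946167) 51
102 ((626.0233764648438, 91.77798461914062), 35.62511444091797) 231
```

```bash
python3 -m jog '[[[0,1,30,0,0,0,60],[0,1,75,0,0,0,60],[0,1,115,0,0,0,60],[0,1,138,0,0,0,60],[0,1,147,0,0,0,60],[0,1,151,0,0,0,60],[0,1,151,0,0,0,60],[0,1,151,0,0,0,15],[0,1,151,0,0,0,15],[0,1,151,0,0,0,15],[0,1,151,0,0,0,15],[0,1,151,0,0,0,15],[0,1,151,0,0,0,15],[0,1,151,0,0,0,15]]]' 30
```

```text
t: 19.05
eef_pos: [0.4479, -0.1662, 0.0757]
ee_rot: [3.141, -0.0, 0.0]
force: [0.9, -1.1, 2.4]
width: 0.0255
gripper_force: 30.0
```

```bash
python3 -m jog '[[[0,0,-8,0,0,0,15],[0,0,-25,0,0,0,15],[6,6,-45,0,0,0,15],[20,20,-45,0,0,0,15],[40,38,-45,0,0,0,15],[56,53,-45,0,0,0,15],[62,59,-45,0,0,0,15],[62,59,-45,0,0,0,15],[62,59,-45,0,0,0,15],[62,59,-45,0,0,0,15]]]'
python3 - <<'E'
from h import *
im,d,cp=look("w7");nest(im,cp,(.620,-.272))
E
```

```text
t: 20.3
eef_pos: [0.5094, -0.2247, 0.1207]
ee_rot: [-3.141, -0.0, 0.001]
force: [0.5, 1.1, -2.2]
width: 0.0255
gripper_force: 30.0
[ 0.5094 -0.2247  0.1207] [-3.141e+00 -0.000e+00  1.000e-03]
guess px 336 72 bbox [ 311   42   51   55 2183] seal circle ((621.288818359375, -272.4950866699219), 20.302913665771484) ellipse ((621.4205932617188, -272.4361572265625), (39.57475280761719, 39.86670684814453), 36.06212615966797)
```

```bash
python3 -m jog '[[[18,8,0,0,0,0,15],[50,21,0,0,0,0,15],[82,35,0,0,0,0,15],[105,45,0,0,0,0,15],[112,48,0,0,0,0,15],[112,48,0,0,0,0,15],[112,48,0,0,0,0,15],[112,48,10,0,0,0,15],[112,48,20,0,0,0,15],[112,48,28,0,0,0,15],[112,48,34,0,0,0,15],[112,48,37,0,0,0,15],[112,48,39,0,0,0,15],[112,48,39,0,0,0,15]]]'
```

```text
t: 22.1
eef_pos: [0.622, -0.2731, 0.0819]
ee_rot: [3.141, -0.001, 0.0]
force: [-0.2, 0.0, -2.7]
width: 0.0252
gripper_force: 30.0
```

```bash
python3 -m jog '[[[0,0,1,0,0,0,15],[0,0,1,0,0,0,15],[0,0,1,0,0,0,60],[0,0,1,0,0,0,60],[0,0,1,0,0,0,60],[0,0,1,0,0,0,60],[0,0,-15,0,0,0,60],[0,0,-45,0,0,0,60],[0,0,-95,0,0,0,60],[0,0,-145,0,0,0,60],[-30,3,-145,0,0,0,60],[-75,8,-145,0,0,0,60],[-120,12,-145,0,0,0,60],[-150,15,-145,0,0,0,60],[-163,16,-145,0,0,0,60],[-163,16,-145,0,0,0,60],[-163,16,-145,0,0,0,60]]]'
python3 - <<'E'
from h import *
im,d,cp=look("w8");spring(im,d,cp,120)
E
```

```text
t: 24.22
eef_pos: [0.4598, -0.2891, 0.2268]
ee_rot: [3.141, -0.0, 0.0]
force: [0.1, -0.2, 0.2]
width: 0.0601
gripper_force: 0.0
[ 0.4598 -0.2891  0.2268] [ 3.141 -0.     0.   ]
107 ((459.73406982421875, -288.81988525390625), 12.978257179260254) 474
76 ((459.8634948730469, -288.7729797363281), 28.84994888305664) 1751
```

```bash
python3 -m jog '[[[0,0,30,0,0,0,60],[0,0,75,0,0,0,60],[0,0,110,0,0,0,60],[0,0,130,0,0,0,60],[0,0,138,0,0,0,60],[0,0,141,0,0,0,60],[0,0,141,0,0,0,60],[0,0,141,0,0,0,15],[0,0,141,0,0,0,15],[0,0,141,0,0,0,15],[0,0,141,0,0,0,15],[0,0,141,0,0,0,15],[0,0,141,0,0,0,15],[0,0,141,0,0,0,15]]]' 30
```

```text
t: 26.02
eef_pos: [0.4589, -0.2892, 0.0857]
ee_rot: [3.141, -0.0, 0.0]
force: [0.0, -1.2, 1.9]
width: 0.0256
gripper_force: 30.0
```

```bash
python3 -m jog '[[[0,0,-8,0,0,0,15],[0,0,-25,0,0,0,15],[2,-8,-45,0,0,0,15],[9,-32,-45,0,0,0,15],[17,-64,-45,0,0,0,15],[26,-96,-45,0,0,0,15],[34,-128,-45,0,0,0,15],[39,-145,-45,0,0,0,15],[40,-149,-45,0,0,0,15],[40,-149,-45,0,0,0,15],[40,-149,-45,0,0,0,15]]]'
python3 - <<'E'
from h import *
im,d,cp=look("w9");nest(im,cp,(.600,-.097))
E
```

```text
t: 27.4
eef_pos: [0.4984, -0.1407, 0.1305]
ee_rot: [3.142, 0.0, -0.001]
force: [0.7, 0.4, -3.3]
width: 0.0252
gripper_force: 30.0
[ 0.4984 -0.1407  0.1305] [ 3.142e+00  0.000e+00 -1.000e-03]
guess px 224 85 bbox [ 194   53   58   62 2797] seal circle ((600.373291015625, -95.6509780883789), 24.244003295898438) ellipse ((600.2501831054688, -95.5971450805664), (47.36431884765625, 47.64429473876953), 135.40431213378906)
```

Move by dx = 102 and tool dy = −45.

```bash
python3 -m jog '[[[18,-8,0,0,0,0,15],[48,-21,0,0,0,0,15],[78,-35,0,0,0,0,15],[96,-43,0,0,0,0,15],[102,-45,0,0,0,0,15],[102,-45,0,0,0,0,15],[102,-45,0,0,0,0,15],[102,-45,10,0,0,0,15],[102,-45,20,0,0,0,15],[102,-45,28,0,0,0,15],[102,-45,34,0,0,0,15],[102,-45,37,0,0,0,15],[102,-45,39,0,0,0,15],[102,-45,39,0,0,0,15]]]'
```

```text
t: 29.2
eef_pos: [0.601, -0.095, 0.0918]
ee_rot: [-3.142, -0.001, 0.0]
force: [0.5, -0.1, -4.2]
width: 0.0255
gripper_force: 30.0
```

```bash
python3 -m jog '[[[0,0,1,0,0,0,15],[0,0,1,0,0,0,15],[0,0,1,0,0,0,60],[0,0,1,0,0,0,60],[0,0,1,0,0,0,60],[0,0,1,0,0,0,60],[0,0,-15,0,0,0,60],[0,0,-45,0,0,0,60],[0,0,-95,0,0,0,60],[0,0,-140,0,0,0,60],[-30,20,-150,0,0,0,60],[-70,50,-150,0,0,0,60],[-110,80,-150,0,0,0,60],[-150,100,-150,0,0,0,60],[-160,105,-150,0,0,0,60],[-160,105,-150,0,0,0,60],[-160,105,-150,0,0,0,60]]]'
python3 - <<'E'
from h import *
cp=camera_params("top");im,d=grab_frame("top");cv2.imwrite("pics/top3.png",im)
for n,h,(u,v) in(("green",136,(171,195)),("blue",146,(243,191)),("yellow",126,(317,197)),("violet",116,(383,188)),("rej",120,(225,242))):
    print(n);spring(im,d,cp,h,(v-32,v+28,u-30,u+30))
im,d=grab_frame("scene");cv2.imwrite("pics/scene3.png",cv2.resize(im[100:330,120:470],None,fx=2.2,fy=2.2))
E
```

```text
t: 31.32
eef_pos: [0.4418, -0.1997, 0.2419]
ee_rot: [3.141, -0.001, 0.001]
force: [0.7, -0.6, -0.5]
width: 0.0601
gripper_force: 0.0
green
123 ((611.92578125, 283.1562805175781), 13.753508567810059) 72
92 ((612.9169311523438, 283.6949462890625), 32.80518341064453) 351
blue
133 ((0.0, 0.0), 0.0) 0
102 ((621.1630859375, 94.0577392578125), 36.60411071777344) 142
yellow
113 ((0.0, 0.0), 0.0) 0
82 ((0.0, 0.0), 0.0) 0
violet
103 ((0.0, 0.0), 0.0) 0
72 ((0.0, 0.0), 0.0) 0
rej
107 ((477.799072265625, 132.66342163085938), 14.14071273803711) 8
76 ((480.6843566894531, 134.23751831054688), 28.790424346923828) 259
```

View pics/scene3.png

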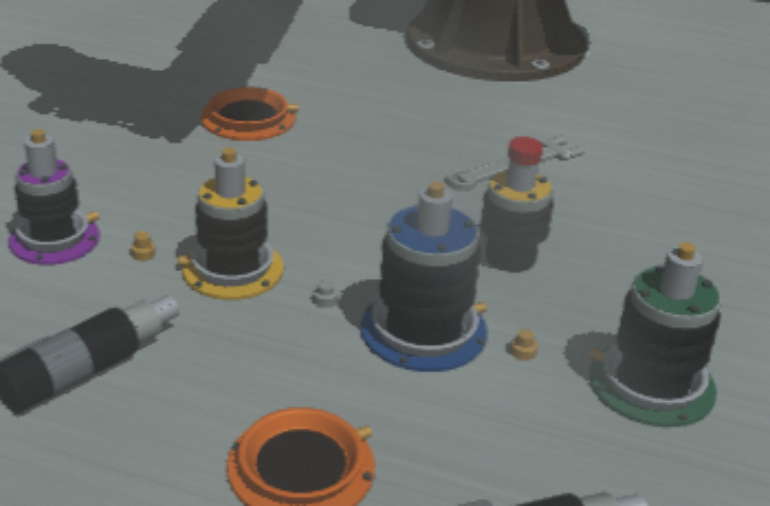

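View pics/top3.png

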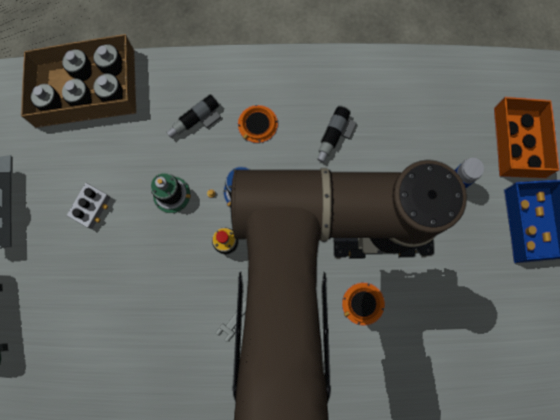

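The scene view shows all four springs upright and seated (violet crop 45,200; yellow 232,225; blue 430,275; green 670,330), with the reject standing at (517,205). In the top view the arm hides three of them, so I'll check their heights from the scene depth.

Run:
```python
from h import *
cp=camera_params("scene");im,d=grab_frame("scene");R=np.array(cp["R"]);t=np.array(cp["t"])
P=np.array([R.T@(ray(cp,(u,v))*d[v,u]-t) for v in range(130,300) for u in range(110,470) if d[v,u]>0])*1000
for n,x,y,top in(("green",613,283,136),("blue",618,92,146),("yellow",600,-96,126),("violet",621,-272,116)):
    q=P[np.hypot(P[:,0]-x,P[:,1]-y)<40]; k=q[q[:,2]>top-5]
    f=q[(q[:,2]>top-44)&(q[:,2]<top-36)]
    print(n,"ztop",np.percentile(q[:,2],99.7).round(1),"exp",top,"nipple",k.mean(0).round(1),"plate",cv2.minEnclosingCircle(f[:,:2].astype(np.float32)))
```

```text
green ztop 135.1 exp 136 nipple [614.9 282.9 134.1] plate ((614.72412109375, 282.5448303222656), 33.73982238769531)
blue ztop 145.0 exp 146 nipple [620.8  91.8 144.2] plate ((619.9132690429688, 92.35951232910156), 37.74292755126953)
yellow ztop 124.9 exp 126 nipple [603.  -95.2 123.8] plate ((603.4887084960938, -94.91146087646484), 29.278657913208008)
violet ztop 115.3 exp 116 nipple [ 624.2 -272.1  114. ] plate ((623.7300415039062, -271.7294616699219), 25.384248733520508)
```

All four are seated, centred and at the right height.

```bash
python3 -c "
from station import arm
print(arm.job_done())"
```

```text
the job is handed in; nothing more can be done
None
```

The job is handed in: all four air springs stand upright, fully down and released in their own nests. The blue spring brushed the reject on the way, moving it about 1 mm by the top camera, and it is still standing.

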